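# Lock the blue board rest

## Task

The height of the blue-nut trimming-board rest has just been set. Lock it: turn its blue hexagonal jam nut clockwise (seen from above) until it is fully home against the threaded body below it, its white mark in line with the white mark on the base plate, then let go. Do not turn the red and green nuts, which are still being adjusted.

Things in the scene. Friction and masses are not known exactly. Their poses are not given: they have to be found in the camera images.
- blue_nut (a joint): The BLUE hexagonal jam nut. Value: angle in rad still to turn until fully home; 0 = home (hard stop), 0.75 to 1.3 at the start, 2.0 at most. Clockwise from above lowers it; the nut sinks 2.9 mm per rad (coarse thread). Stiff (0.1 N m), stays where left. Home, the white mark on the nut (top and side) lies over the white mark on the square base plate.
- blue_nut_center (a point): Centre of the blue nut on its vertical axis, half-way up; turns and sinks with it; 62 mm over the bench when home. z up, x to the middle of the white-marked flat. Regular hexagon, 46 mm across flats, 24 mm high; flats face along x and every 60 degrees. Below it a fixed threaded body 38 mm thick, from 20 to 50 mm over the bench; the fixed screw (23 mm wide) rises through the nut to 90 mm.
- green_nut (a joint): The GREEN jam nut on an identical rest, 150 mm or more from the others, 0.9 to 1.2 rad from home; leave alone. Values as for blue. Each rest is fixed to the bench: square base plate 110 x 110 x 10 mm, on it a flange 56 mm in diameter up to 20 mm over the bench, then the threaded body.
- red_nut (a joint): The RED jam nut on an identical rest, 150 mm or more from the others, 0.9 to 1.2 rad from home; leave alone. Values as for blue.
Mind the look-alikes: they are no part of the job. What is shaped like the part that bears blue_nut but pink or purple is not meant.

How it is judged:
At the end, for the whole second after the job is handed in: The blue nut is home: within 0.18 rad (10 degrees) of its stop, and at rest. The green and red nuts are still 0.65 to 1.45 rad from home (they start at 0.9 to 1.2) (value of joint blue_nut below 0.18 rad and velocity of joint blue_nut between -0.1 and 0.1 rad/s and value of joint green_nut between 0.65 and 1.45 rad and value of joint red_nut between 0.65 and 1.45 rad); the robot touches nothing.
It fails at once if the green nut is turned, by 0.25 rad beyond the range of its starts (value of joint green_nut below 0.65 rad or value of joint green_nut above 1.45 rad).
It fails at once if the red nut is turned, by 0.25 rad beyond the range of its starts (value of joint red_nut below 0.65 rad or value of joint red_nut above 1.45 rad).
It also fails if it takes over 29 s, if anything falls off the work surface, if the arm or the gripper's body presses on something with over 40 N, if the wrist force passes 120 N, or if a joint passes its speed limit or range.

## Robot

A 7-joint arm with a two-finger parallel gripper is mounted at the origin on the work surface. World frame = base frame: x ahead of the robot, y to its left, z up, the work surface at z = 0. Lengths are in m, angles in rad, forces in N, time in s.
With the tool pointing down it reaches from about 0.4 to 0.85 m from the base axis. Payload 10.4 kg.
Tool frame: the origin (TCP) lies between the finger pads; the fingertips stand 11 mm ahead of it and the grasp point (between the pads) lies 8 mm behind it (tip_reach is the distance from the TCP to the fingertips, in m); z points along the fingers, y is the line along which they close (so a half turn about z gives the same grasp; the last joint's range is limited). The gripper opens to 85 mm and grips with 20 to 120 N. Pads are 22 mm wide; open, the fingers measure 114 mm over their backs; the gripper's body (76 mm by 85 mm) begins 54 mm behind the grasp point. The pads swing forward as they close: fully open they stand 13 mm farther back than shut.
Start: joints at [-1.164, 0.332, -0.065, 1.46, 0.022, 1.35, -0.088], TCP at [0.26, 0.568, 0.242] pointing down, gripper open.
Joint ranges: [-2.6, 2.6], [-0.5, 2.12], [-1.47, 1.34], [0.16, 2.42], [-1.27, 4.41], [0.06, 2.06], [-2.6, 2.6]. Speed limits (rad/s): [2.22, 2.22, 2.79, 2.79, 3.14, 3.14, 3.14].

## Interface

Orientations are given as a unit quaternion [x, y, z, w].
In Python, from workcell import * gives the robot as it stands.
- The arm moves only by the shell command python3 -m inch 'ROWS' [OPENING] [FORCE]. ROWS is JSON, a list of rows, each an object with "slide": the shift along the world's x, y, z in m, a list of three; "yaw": the turn about the world's z in rad. A call has 1 to 20 rows; each row is the pose to reach, as a shift and turn from the pose commanded when the call began; what a row does not reach only later rows make up. A row lasts 1/12 s, in which the tool goes at most 41.7 mm and 7.16 degrees, less where a joint would pass 70% of its speed; a pose out of reach is approached as far as the arm can. A call with a gripper value outside its range is refused whole. OPENING is the closure in counts, from 0 (fully open) to 255 (shut), set as the call begins (- or left out, the last holds). The fingers move at their own pace and stop on an object; FORCE is the grip in N (left out, the last holds). Time passes only in rows, so rows that repeat a pose let the fingers close. It gives the time, the measured TCP pose, the force, the opening and the grip force at its end, in the units of the state.
- get_obs(): the state, without advancing time (a new reading comes with each control period).
- camera(name): name is "scene" or "top" or "wrist"; returns a dict with "frame" (420x560x3 uint8, red, green, blue), "fx", "fy", "cx", "cy" (pixels), "k1" (the pictures are not rectified: a ray, as slopes to the right and down, at radius r is drawn at 1 + k1 r^2 times it, then the intrinsics apply), "extrinsics" (4x4, takes a point from world to camera coordinates). Camera axes: x right, y down, z forward; pixel columns grow to the right and rows downward; lengths in m; the calibration is good to about 2 mm. A picture is of the moment at which its call begins. There is no depth.
- hand_in(): hands the job in; it is judged then, once.
The state is a dict: "clock": time; "joint_pos": joint angles; "joint_velocities": joint speeds; "tau": joint torques, N m; "position": TCP position; "ee_rot": TCP orientation; "ft_force": force on the tool from outside, world axes, zero at the start; "torque": the same for the moment, N m; "grip_width": opening from 0.0 (shut) to 1.0 (fully open); "grasp_force": force on a finger pad.
Only numpy, scipy, OpenCV 4.12 (cv2) and the standard library are available. Lean on these libraries where they do the work, as an engineer would, in place of code of your own. Each camera call takes 0.05 s, during which the arm holds its last target. There are 200 camera calls.

## Working session

There is one attempt and no reset: what is moved stays moved. The work goes in short steps, Python scripts to look and compute and a shell command to move; the robot and the scene stay as the last step left them, time stands still between calls to the robot, and variables do not carry over. Pictures are saved under pics/ and viewed, at most 10 in all, crops included, and the job is handed in when it is done.

```bash
mkdir -p pics; python3 - <<'E'
from workcell import *
import cv2, numpy as np
o=get_obs(); print(o['clock'],o['position'],o['ee_rot'],o['grip_width'])
ims=[]
for n in ("scene","top"):
    c=camera(n); f=c["frame"]; cv2.imwrite(f"pics/{n}0.png",f[...,::-1]); np.savez(f"pics/{n}0.npz",**c)
    print(n,c['fx'],c['fy'],c['cx'],c['cy'],c['k1'],np.round(c['extrinsics'],3).tolist())
    ims.append(f)
E
```

```text
0.0 [0.26026842 0.56781449 0.24153567] [ 2.13229421e-01  9.77001900e-01 -6.96992776e-04 -1.21590184e-04] 0.9998082722233838
scene 487.2837947465208 487.2837947465208 270.5176044625669 207.7799393470882 0.04428800550015997 [[-0.791, 0.612, 0.002, 0.32], [0.462, 0.599, -0.654, -0.189], [-0.401, -0.516, -0.757, 1.116], [0.0, 0.0, 0.0, 1.0]]
top 532.7952614143438 532.7952614143438 283.49142785558394 213.04196623556436 -0.03781259177672401 [[0.021, -1.0, -0.008, 0.042], [-0.983, -0.019, -0.183, 0.445], [0.182, 0.012, -0.983, 0.966], [0.0, 0.0, 0.0, 1.0]]
```

View pics/top0.png

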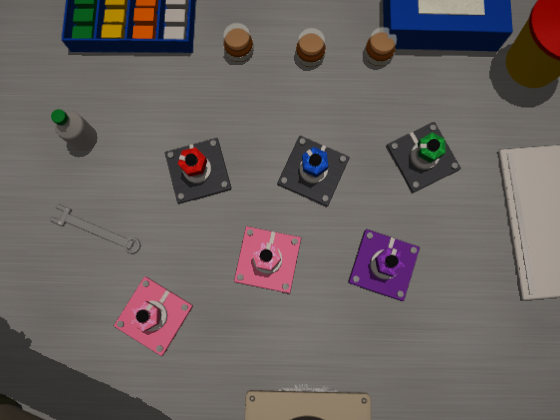

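View pics/scene0.png

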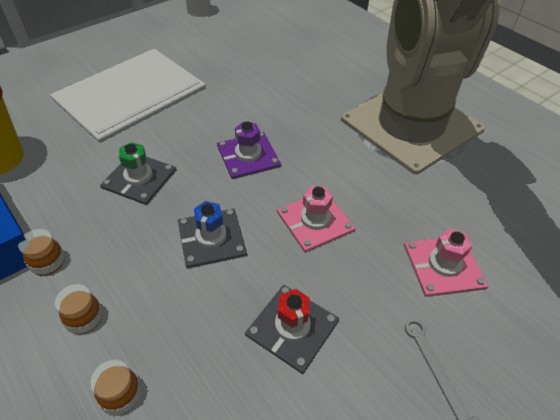

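```bash
cat > h.py <<'E'
import numpy as np, cv2
def ray(c,uv,z):
    uv=np.atleast_2d(np.float64(uv)); p=(uv-[c['cx'],c['cy']])/[c['fx'],c['fy']]
    q=p.copy()
    for _ in range(10): q=p/(1+c['k1']*(q**2).sum(1,keepdims=True))
    E=np.array(c['extrinsics']); R,t=E[:3,:3],E[:3,3]; o=-R.T@t
    d=np.c_[q,np.ones(len(q))]@R
    return o+d*((z-o[2])/d[:,2])[:,None]
def proj(c,P):
    E=np.array(c['extrinsics']); X=np.atleast_2d(P)@E[:3,:3].T+E[:3,3]; q=X[:,:2]/X[:,2:]
    return q*(1+c['k1']*(q**2).sum(1,keepdims=True))*[c['fx'],c['fy']]+[c['cx'],c['cy']]
E
python3 - <<'E'
from h import *
c=np.load('pics/top0.npz'); s=np.load('pics/scene0.npz')
def crop(f,u,v,w,k): return cv2.resize(f[v-w:v+w,u-w:u+w,::-1],None,fx=k,fy=k,interpolation=cv2.INTER_CUBIC)
cv2.imwrite('pics/crop0.png',np.hstack([crop(c['frame'],315,168,38,5),crop(s['frame'],212,230,38,5)]))
for n,d in (('top',c),('scene',s)):
    h=cv2.cvtColor(d['frame'],cv2.COLOR_RGB2HSV); 
    m=((h[...,0]>105)&(h[...,0]<125)&(h[...,1]>150)&(h[...,2]>60)).astype(np.uint8)
    k,l,st,ce=cv2.connectedComponentsWithStats(m)
    print(n,[(st[i].tolist(),ce[i].round(1).tolist()) for i in range(1,k) if st[i][4]>30])
E
```

```text
top [([62, 0, 129, 42, 777], [128.3, 26.3]), ([390, 0, 123, 33, 2782], [451.3, 18.0]), ([302, 147, 26, 28, 380], [315.1, 161.3])]
scene [([0, 195, 26, 85, 1367], [9.2, 242.6]), ([194, 202, 28, 29, 382], [208.7, 215.6])]
```

View pics/crop0.png

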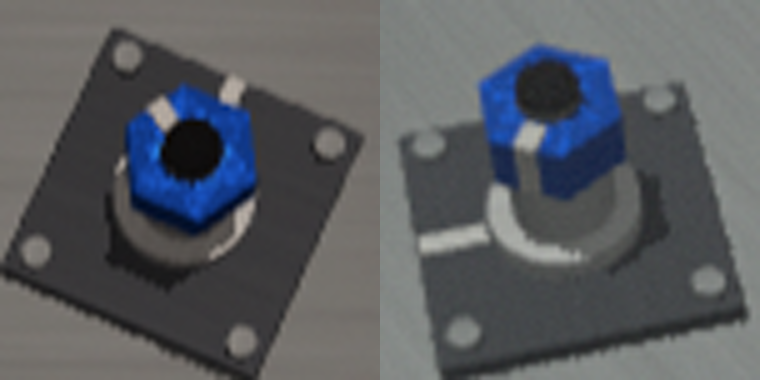

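The crop shows the one blue nut, on a dark grey plate, at top (315,161) and scene (209,216). Red is at top (193,160) and green at (432,147); pink and purple are decoys. Blue is the only one that fits. In the crop, the nut mark is at (162,112), the plate mark at (233,90) and the screw top at (192,150).

```bash
python3 - <<'E'
from h import *
from workcell import get_obs
from scipy.spatial.transform import Rotation as Ro
c=np.load('pics/top0.npz'); s=np.load('pics/scene0.npz')
T=lambda a:np.array(a)/5+[276.6,129.6]; S=lambda a:(np.array(a)-[380,0])/5+[173.6,191.6]
P=ray(c,T([(113,30),(363,137),(258,370),(3,268)]),.01); ct=P.mean(0); print('plate c',ct)
for a in (P[1]-P[0],P[2]-P[3],P[0]-P[3],P[1]-P[2]): print(np.linalg.norm(a[:2]),np.degrees(np.arctan2(a[1],a[0])))
print('screw',ray(c,T((192,150)),.09),ray(s,S((547,88)),.09))
ang=lambda p,q:np.degrees(np.arctan2(*(p-q)[0,1::-1]))
q=ct[None]
scr=ray(c,T((192,150)),.09);scs=ray(s,S((547,88)),.09)
print('mark base',ang(ray(c,T((233,90)),.01),scr),ang(ray(s,S((455,239)),.01),scs))
print('mark nut',ang(ray(c,T((162,112)),.077),scr),ang(ray(s,S((528,137)),.077),scs))
for n,uv in (('red',(191,160)),('green',(432,146)),('purple',(391,262)),('pink',(266,257))): print(n,ray(c,uv,.09)[0].round(3))
o=get_obs(); R=Ro.from_quat(o['ee_rot']).as_matrix(); print('tool y',np.degrees(np.arctan2(R[1,1],R[0,1])),o['joint_pos'])
E
```

```text
plate c [ 0.5383581  -0.00649051  0.01      ]
0.1087457051162226 -113.08739553574232
0.10794033652907502 -111.2287244935308
0.10737840965170854 -22.92333308961641
0.10387848763092782 -23.393344213907763
screw [[ 0.53554035 -0.00561876  0.09      ]] [[ 5.41808001e-01 -3.73270688e-04  9.00000000e-02]]
mark base -22.255384784998608 -32.311118903667065
mark nut 30.350644189602296 20.336001283021798
red [0.531 0.222 0.09 ]
green [ 0.566 -0.221  0.09 ]
purple [ 0.351 -0.142  0.09 ]
pink [0.355 0.079 0.09 ]
tool y 65.37677409499747 [-1.16360174  0.3327891  -0.06471305  1.46087225  0.0216017   1.34994148
 -0.08849398]
```

```bash
A='{"slide":[0.278,-0.573,0.0],"yaw":0.47}'; python3 -m inch '[{"slide":[0.278,-0.573,0.0],"yaw":0.47},{"slide":[0.278,-0.573,0.0],"yaw":0.47},{"slide":[0.278,-0.573,0.0],"yaw":0.47},{"slide":[0.278,-0.573,0.0],"yaw":0.47},{"slide":[0.278,-0.573,0.0],"yaw":0.47},{"slide":[0.278,-0.573,0.0],"yaw":0.47},{"slide":[0.278,-0.573,0.0],"yaw":0.47},{"slide":[0.278,-0.573,0.0],"yaw":0.47},{"slide":[0.278,-0.573,0.0],"yaw":0.47},{"slide":[0.278,-0.573,0.0],"yaw":0.47},{"slide":[0.278,-0.573,0.0],"yaw":0.47},{"slide":[0.278,-0.573,0.0],"yaw":0.47},{"slide":[0.278,-0.573,0.0],"yaw":0.47},{"slide":[0.278,-0.573,0.0],"yaw":0.47},{"slide":[0.278,-0.573,0.0],"yaw":0.47},{"slide":[0.278,-0.573,0.0],"yaw":0.47},{"slide":[0.278,-0.573,0.0],"yaw":0.47},{"slide":[0.278,-0.573,0.0],"yaw":0.47},{"slide":[0.278,-0.573,0.0],"yaw":0.47},{"slide":[0.278,-0.573,0.0],"yaw":0.47}]' 0
python3 - <<'E'
from workcell import *
from h import *
from scipy.spatial.transform import Rotation as Ro
o=get_obs(); R=Ro.from_quat(o['ee_rot']).as_matrix(); print('tool y',np.degrees(np.arctan2(R[1,1],R[0,1])),o['position'],o['joint_pos'].round(2))
c=camera('wrist'); np.savez('pics/w1.npz',**c); cv2.imwrite('pics/w1.png',c['frame'][...,::-1])
print(proj(c,[[.538,-.005,.09],[.538,-.005,.01]]))
E
```

```text
clock: 1.77
position: [0.5381, -0.0033, 0.2422]
ee_rot: [-0.021, 1.0, 0.0, -0.0]
ft_force: [-0.8, 0.1, -0.4]
grip_width: 1.003
grasp_force: 0.0
tool y 92.43369953353061 [ 0.53805882 -0.00329728  0.24219782] [-0.43  0.14  0.39  1.71 -0.05  1.3   1.58]
[[271.86951445 191.34914597]
 [272.25596146 170.81662163]]
```

View pics/w1.png

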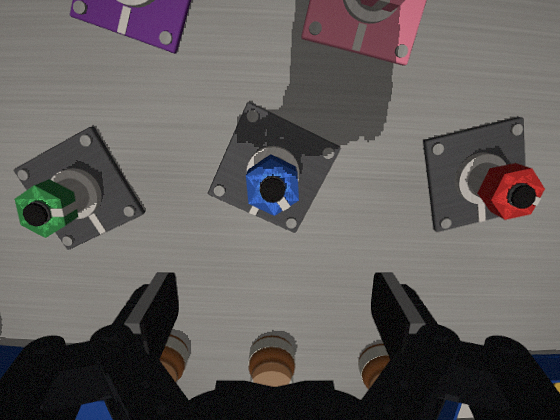

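Wrist view: blue nut's screw top at (273,188), nut mark at (284,203), plate mark at (254,211). It is clear of red and green. Refining the axis and nut angle from here.

```bash
python3 - <<'E'
from h import *
c=np.load('pics/w1.npz'); ang=lambda p,q:np.degrees(np.arctan2(*(p-q)[0,1::-1]))
f=c['frame']; h=cv2.cvtColor(f,cv2.COLOR_RGB2HSV); H=np.zeros(f.shape[:2],bool); H[145:225,235:315]=1
m=((h[...,0]>100)&(h[...,0]<130)&(h[...,1]>130)&(h[...,2]>60)&H)
k=(h[...,2]<45)&H; k[:170]=0;k[205:]=0;k[:,:255]=0;k[:,290:]=0
v,u=np.nonzero(k); sc=np.array([u.mean(),v.mean()]); a=ray(c,sc,.09); print('screw px',sc,len(u),a)
print('plate',ray(c,[(248,103),(340,150),(296,231),(208,193)],.01).mean(0))
print('nut mark',ang(ray(c,(284,203),.077),a),'base mark',ang(ray(c,(254,211),.01),a))
cv2.imwrite('pics/w1c.png',cv2.resize(f[140:230,225:315,::-1],None,fx=6,fy=6,interpolation=cv2.INTER_CUBIC))
E
```

```text
screw px [272.02204409 188.89378758] 499 [[ 0.53580365 -0.00495735  0.09      ]]
plate [ 0.53841388 -0.0041188   0.01      ]
nut mark 34.89573071541238 base mark -20.82763780405123
```

View pics/w1c.png

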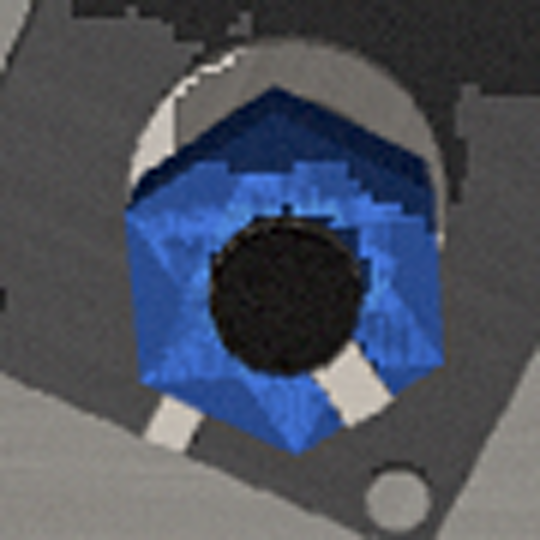

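Nut mark is at about 34° and home about −22.5°, so roughly 56° clockwise remains. Descending around the nut.

```bash
python3 -m inch '[{"slide":[-0.001,0,-0.03],"yaw":0.02},{"slide":[-0.001,0,-0.06],"yaw":0.02},{"slide":[-0.001,0,-0.09],"yaw":0.02},{"slide":[-0.001,0,-0.11],"yaw":0.02},{"slide":[-0.001,0,-0.13],"yaw":0.02},{"slide":[-0.001,0,-0.15],"yaw":0.02},{"slide":[-0.001,0,-0.165],"yaw":0.02},{"slide":[-0.001,0,-0.175],"yaw":0.02},{"slide":[-0.001,0,-0.182],"yaw":0.02},{"slide":[-0.001,0,-0.182],"yaw":0.02},{"slide":[-0.001,0,-0.182],"yaw":0.02},{"slide":[-0.001,0,-0.182],"yaw":0.02}]' 0
```

```text
clock: 2.82
position: [0.5381, -0.0047, 0.0613]
ee_rot: [-0.03, 1.0, 0.0, 0.001]
ft_force: [0.1, -0.1, 0.7]
grip_width: 0.997
grasp_force: 0.0
```

Close with moderate force.

```bash
python3 -m inch '[{"slide":[0,0,-0.001],"yaw":0},{"slide":[0,0,-0.001],"yaw":0},{"slide":[0,0,-0.001],"yaw":0},{"slide":[0,0,-0.001],"yaw":0},{"slide":[0,0,-0.001],"yaw":0},{"slide":[0,0,-0.001],"yaw":0},{"slide":[0,0,-0.001],"yaw":0},{"slide":[0,0,-0.001],"yaw":0},{"slide":[0,0,-0.001],"yaw":0},{"slide":[0,0,-0.001],"yaw":0},{"slide":[0,0,-0.001],"yaw":0},{"slide":[0,0,-0.001],"yaw":0}]' 255 50; python3 -c "
from workcell import *
o=get_obs();print(o['torque'].round(2),o['joint_pos'].round(2))"
```

```text
clock: 3.82
position: [0.5376, -0.0053, 0.06]
ee_rot: [-0.03, 1.0, -0.0, 0.0]
ft_force: [-2.7, -1.7, 6.2]
grip_width: 0.532
grasp_force: 51.1
[-0.32  0.5   0.06] [-0.39  0.33  0.37  1.9  -0.15  0.93  1.67]
```

The width is 45 mm, so it is gripping across the flats. Turning most of the way, sinking with the thread.

```bash
python3 -m inch '[{"slide":[0,0,-0.0002],"yaw":-0.08},{"slide":[0,0,-0.0005],"yaw":-0.16},{"slide":[0,0,-0.0007],"yaw":-0.24},{"slide":[0,0,-0.0009],"yaw":-0.32},{"slide":[0,0,-0.0012],"yaw":-0.40},{"slide":[0,0,-0.0014],"yaw":-0.48},{"slide":[0,0,-0.0016],"yaw":-0.56},{"slide":[0,0,-0.0019],"yaw":-0.64},{"slide":[0,0,-0.0021],"yaw":-0.72},{"slide":[0,0,-0.0023],"yaw":-0.80},{"slide":[0,0,-0.0023],"yaw":-0.80},{"slide":[0,0,-0.0023],"yaw":-0.80}]'; python3 -c "
from workcell import *
o=get_obs();print(o['torque'].round(2),o['joint_pos'].round(2))"
```

```text
clock: 4.82
position: [0.5378, -0.0048, 0.0577]
ee_rot: [0.362, 0.932, 0.0, 0.0]
ft_force: [-2.0, 0.6, 6.2]
grip_width: 0.534
grasp_force: 50.3
[-0.04  0.41 -0.11] [-0.51  0.35  0.51  1.91 -0.21  0.93  0.93]
```

```bash
python3 -m inch '[{"slide":[0,0,-0.0001],"yaw":-0.04},{"slide":[0,0,-0.0002],"yaw":-0.08},{"slide":[0,0,-0.0003],"yaw":-0.12},{"slide":[0,0,-0.0005],"yaw":-0.16},{"slide":[0,0,-0.0005],"yaw":-0.16},{"slide":[0,0,-0.0005],"yaw":-0.16}]'; python3 -c "
from workcell import *
o=get_obs();print(o['torque'].round(2))"; python3 -m inch '[{"slide":[0,0,-0.0001],"yaw":-0.03},{"slide":[0,0,-0.0002],"yaw":-0.06},{"slide":[0,0,-0.0002],"yaw":-0.06},{"slide":[0,0,-0.0002],"yaw":-0.06}]'; python3 -c "
from workcell import *
o=get_obs();print(o['torque'].round(2))"
```

```text
clock: 5.32
position: [0.5378, -0.0047, 0.0572]
ee_rot: [0.435, 0.9, 0.0, 0.0]
ft_force: [-1.5, 1.1, 6.1]
grip_width: 0.534
grasp_force: 50.3
[ 0.01  0.35 -0.08]
clock: 5.65
position: [0.5379, -0.0047, 0.0571]
ee_rot: [0.462, 0.887, 0.0, 0.0]
ft_force: [-0.9, 0.1, 5.5]
grip_width: 0.53
grasp_force: 50.5
[ 0.05  0.36 -0.07]
```

```bash
python3 -m inch '[{"slide":[0,0,0],"yaw":-0.03},{"slide":[0,0,0],"yaw":-0.06},{"slide":[0,0,0],"yaw":-0.06},{"slide":[0,0,0],"yaw":-0.06}]'; python3 - <<'E'
from workcell import *
from h import *
o=get_obs();print(o['torque'].round(2))
for n in('scene','top'):
    c=camera(n); np.savez(f'pics/{n}2.npz',**c)
a=np.load('pics/scene2.npz')['frame'][185:260,165:255,::-1];b=np.load('pics/top2.npz')['frame'][120:195,270:360,::-1]
cv2.imwrite('pics/chk.png',cv2.resize(np.hstack([a,b]),None,fx=4,fy=4,interpolation=cv2.INTER_CUBIC))
E
```

```text
clock: 5.98
position: [0.5379, -0.0046, 0.0571]
ee_rot: [0.487, 0.873, 0.0, 0.0]
ft_force: [-1.0, -1.0, 5.4]
grip_width: 0.537
grasp_force: 55.8
[-0.13  0.27  1.  ]
```

View pics/chk.png

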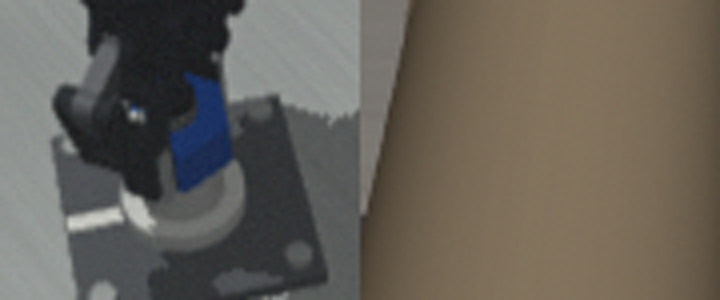

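The arm hides the marks in this view, but the moment jumped to 1.0 N m and the grip widened: the nut is at its hard stop. Ease off, open and lift.

```bash
python3 -m inch '[{"slide":[0,0,0],"yaw":0.04},{"slide":[0,0,0],"yaw":0.04},{"slide":[0,0,0],"yaw":0.04},{"slide":[0,0,0],"yaw":0.04},{"slide":[0,0,0],"yaw":0.04},{"slide":[0,0,0],"yaw":0.04},{"slide":[0,0,0],"yaw":0.04},{"slide":[0,0,0],"yaw":0.04},{"slide":[0,0,0],"yaw":0.04},{"slide":[0,0,0],"yaw":0.04}]' 0 && python3 -m inch '[{"slide":[0,0,0.02]},{"slide":[0,0,0.05]},{"slide":[0,0,0.08]},{"slide":[0,0,0.12]},{"slide":[0,0,0.16]},{"slide":[0,0,0.185]},{"slide":[0,0,0.185]},{"slide":[0,0,0.185]},{"slide":[0,0,0.185]}]' || python3 -m inch '[{"slide":[0,0,0.02],"yaw":0},{"slide":[0,0,0.05],"yaw":0},{"slide":[0,0,0.08],"yaw":0},{"slide":[0,0,0.12],"yaw":0},{"slide":[0,0,0.16],"yaw":0},{"slide":[0,0,0.185],"yaw":0},{"slide":[0,0,0.185],"yaw":0},{"slide":[0,0,0.185],"yaw":0}]'
python3 - <<'E'
from workcell import *
from h import *
c=camera('wrist'); np.savez('pics/w3.npz',**c)
u,v=proj(c,[[.537,-.005,.07]])[0].astype(int);print(u,v)
cv2.imwrite('pics/w3.png',cv2.resize(c['frame'][max(v-55,0):v+55,u-65:u+65,::-1],None,fx=5,fy=5,interpolation=cv2.INTER_CUBIC))
E
```

```text
clock: 6.92
position: [0.5374, -0.0048, 0.0563]
ee_rot: [0.471, 0.882, 0.0, 0.0]
ft_force: [0.5, 0.1, -0.6]
grip_width: 0.998
grasp_force: 0.0
clock: 7.58
position: [0.5381, -0.0048, 0.2428]
ee_rot: [0.471, 0.882, 0.001, 0.001]
ft_force: [0.2, -0.5, -0.3]
grip_width: 0.999
grasp_force: 0.0
272 185invalid input
```

View pics/w3.png

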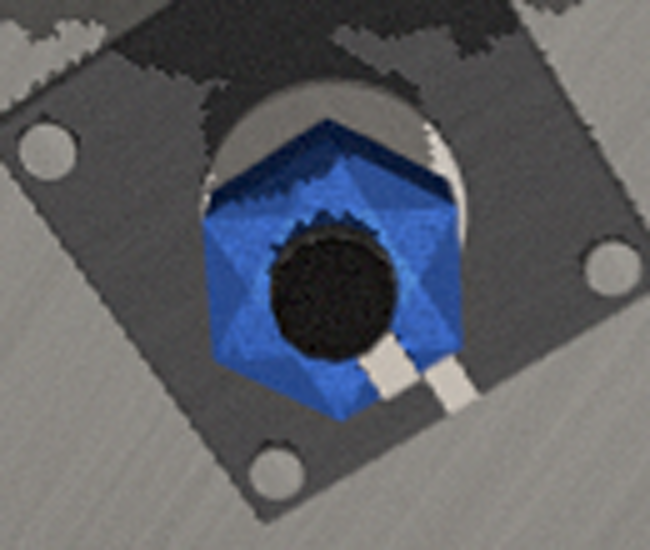

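```bash
python3 - <<'E'
from h import *
c=np.load('pics/w3.npz'); T=lambda a:np.array(a)/5+[206.6,129.6]
ang=lambda p,q:np.degrees(np.arctan2(*(p-q)[0,1::-1]))
a=ray(c,T((334,297)),.09); print(a); a=(a+[[.538,-.0045,.09]])/2
for n,uv,z in (('nut',(388,367),.074),('base',(452,384),.01)): print(n,ang(ray(c,T(uv),z),a))
E
```

```text
[[ 0.53681217 -0.00287571  0.09      ]]
nut -25.741115467907793
base -23.78563618448654
```

The nut mark (−25.7°) lines up with the plate mark (−23.8°) to within measuring error, and the gripper is clear.

```bash
python3 -c "
from workcell import *
print(hand_in())"
```

```text
the job is handed in; nothing more can be done
None
```

The blue nut is turned to its hard stop, its white mark within about 2° of the base plate's. The gripper is open and clear, the red and green nuts were not touched, and the job was handed in at about 7.6 s; no verdict came back.

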